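# Gauge a monitor-arm pivot pin and pass it

## Robot

A 6-joint arm with a two-finger parallel gripper is mounted at the origin on the work surface. World frame = base frame: x ahead of the robot, y to its left, z up, the work surface at z = 0. Lengths are in mm, angles in degrees, forces in N, time in s.
With the tool pointing down it reaches from about 300 to 850 mm from the base axis. Payload 4.2 kg.
Tool frame: the origin (TCP) lies between the finger pads; the fingertips stand 22 mm ahead of it and the grasp point (between the pads) lies 3 mm ahead of it; z points along the fingers, y is the direction in which the jaws open and shut (so a half turn about z gives the same grasp; the last joint's range is limited). The gripper opens to 91 mm and grips with 3 to 60 N. Pads are 32 mm wide; open, the fingers measure 118 mm over their backs; the gripper's body (76 mm by 178 mm) begins 60 mm behind the grasp point.
Start: joints at [-67.666, 18.312, 89.639, -0, 72.044, -1.146], TCP at [229.099, -527.404, 235.976] pointing down, gripper open.
Joint ranges: [-177.97, 177.97], [-48.28, 115.42], [12.27, 149.76], [-77.06, 257.06], [2.81, 150.46], [-146.56, 146.56]. Speed limits (degrees/s): [147.25, 147.25, 180, 180, 180, 180].

## Interface

Orientations are given as [roll, pitch, yaw] about the fixed x, y, z axes, in that order (R = Rz(yaw) Ry(pitch) Rx(roll)).
In Python, from workcell import telemetry, cams, env gives the robot as it stands.
- The arm moves only by the shell command python3 -m inch 'ROWS' [FORCE]. ROWS is JSON, a list of rows, each an object of numbers: "x", "y", "z": the shift along the tool's x, y, z in cm; "yaw": the turn about the tool's z in units of 5 degrees (1.0 is 5 degrees); "gripper": the gripper's target within -1 to 1 (fully open at 1, half-way at 0, shut at -1). A call has 1 to 12 rows; each row shifts and turns the commanded pose from where the row before left it, along the tool's axes as they then stand; what a row does not reach is not made up. A row lasts 1/12 s, in which the tool goes at most 41.7 mm and 7.16 degrees, less where a joint would pass 70% of its speed; a pose out of reach is approached as far as the arm can. A call is refused whole if a number of a shift passes 4.17 or a number of a turn 1, either way. A call with a gripper value outside its range is refused whole. The fingers move at their own pace and stop on an object; FORCE is the grip in N (left out, the last holds). Time passes only in rows, so rows that do not move let the fingers close. It gives the time, the measured TCP pose, the force and the opening at its end, in the units of the state.
- telemetry.state(): the state, without advancing time (a new reading comes with each control period).
- cams.grab_frame(name): name is "side" or "top" or "wrist"; returns a dict with "pixels" (480x640x3 uint8, red, green, blue), "mtx" (3x3 intrinsics, pixels), "rvec" (rotation vector, rad) and "tvec" (3), from world to camera coordinates, as OpenCV has them. Camera axes: x right, y down, z forward; pixel columns grow to the right and rows downward; lengths in mm; the calibration is good to about 2 mm. A picture is of the moment at which its call begins. There is no depth.
- env.job_done(): hands the job in, once; it reports no verdict.
The state is a dict: "time_s": time; "qpos": joint angles; "qvel": joint speeds; "effort": joint torques, N m; "ee_pos": TCP position; "ee_rot": TCP orientation; "force": force on the tool from outside, world axes, zero at the start; "torque": the same for the moment, N m; "gripper_width": finger opening in mm.
Only numpy, scipy, OpenCV 4.12 (cv2) and the standard library are available. Lean on these libraries where they do the work, as an engineer would, in place of code of your own. Each camera call takes 0.05 s, during which the arm holds its last target. There are 200 camera calls.

## Task

Three aluminium pivot pins stand on the repair bench; just one has the right diameter: it passes the green go bore of the gauge block and stops on the red no-go step inside. Prove that pin by lowering it upright into the gauge until it sits down on the red step, then take it out and stand it upright in the green tray beside the gauge. Leave the other two pins standing where they are.

Things in the scene. Friction and masses are not known exactly. Their poses are not given: they have to be found in the camera images.
- pin_a_mid (a point): centre (half-way up) of a plain aluminium pivot pin standing upright, an upright cylinder 54 mm in diameter and 90 mm tall (thickest of the three); loose; z axis along the pin, up
- pin_b_mid (a point): centre (half-way up) of a plain aluminium pivot pin standing upright, an upright cylinder 34 mm in diameter and 90 mm tall (the middle size, 130 to 210 g); loose; z axis along the pin, up
- pin_c_mid (a point): centre (half-way up) of a plain aluminium pivot pin standing upright, an upright cylinder 20 mm in diameter and 90 mm tall (thinnest of the three); loose; z axis along the pin, up
- gauge (a point): Fixed gauge block, 90 mm square, top 60 mm above bench: point is the bore mouth's centre in its top, z up. Green layer: go bore 44 mm wide (3 mm chamfer), 20 mm deep, to the red step; in red: no-go bore 24 mm wide, 34 mm deep. On the same plate a green tray, 118 mm square outside, 4 mm walls: its centre 135 mm away along -y of this frame, inner floor 50 mm below the point, rim 32 mm below.
There are look-alikes about, which are no part of the job. Leave any brown or orange look-alike of the part that bears pin_a_mid alone.

How it is judged:
By the outcome, as a careful person would: the job done as asked, in the order asked, and still so for the second after the job is handed in, with the robot touching nothing.
It also fails if it takes over 45 s, if anything falls off the work surface, if the arm or the gripper's body presses on something with over 40 N, if the wrist force passes 120 N, or if a joint passes its speed limit or range.

## Working session

There is one attempt and no reset: what is moved stays moved. The work goes in short steps, Python scripts to look and compute and a shell command to move; the robot and the scene stay as the last step left them, time stands still between calls to the robot, and variables do not carry over. Pictures are saved under pics/ and viewed, about 8 in all and at most 12, crops included, and the job is handed in when it is done.

```bash
ls; mkdir -p pics
python3 - <<'E'
from workcell import telemetry, cams
import cv2
print(telemetry.state())
for n in("top","side"):
    f=cams.grab_frame(n); cv2.imwrite(f"pics/{n}0.png",f["pixels"][:,:,::-1]); print(n,f["mtx"].tolist(),f["rvec"],f["tvec"])
E
```

```text
pics
{'time_s': 0.0, 'qpos': array([-6.76656027e+01,  1.83523630e+01,  8.97083152e+01, -1.44485193e-03,
        7.20461099e+01, -1.14433047e+00]), 'qvel': array([-0.03172786,  0.00646807,  0.05162305,  0.02125958,  0.07640652,
        0.03875865]), 'effort': array([ 6.57786359e-05, -4.12461805e+01, -2.31969362e+01,  7.23748212e-02,
        4.55452956e-02, -1.66270465e-04]), 'ee_pos': array([ 228.90546893, -526.93375317,  235.10010402]), 'ee_rot': array([-1.79893206e+02, -7.59276873e-04,  2.34791737e+01]), 'force': array([0.16642724, 0.08836175, 0.41030118]), 'torque': array([-0.0274634 , -0.02902702, -0.05361268]), 'gripper_width': 91.01080319120143}
top [[508.18669592430535, 0.0, 323.8882661142695], [0.0, 508.18669592430535, 232.31588754127446], [0.0, 0.0, 1.0]] [ 2.14069619 -2.10580238  0.18322636] [-45.81198396 549.15152023 882.70253323]
side [[538.491504500292, 0.0, 319.83312795011005], [0.0, 538.491504500292, 252.68477837958446], [0.0, 0.0, 1.0]] [ 0.2124869  -2.78458555  1.25344945] [507.84927278 135.88965282 938.54009338]
```

View pics/top0.png

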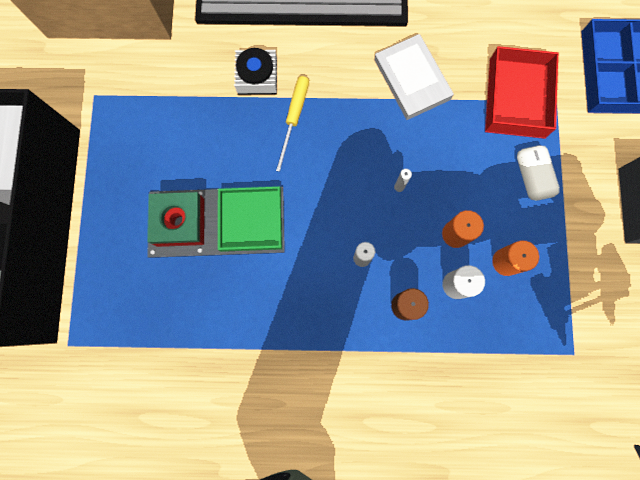

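View pics/side0.png

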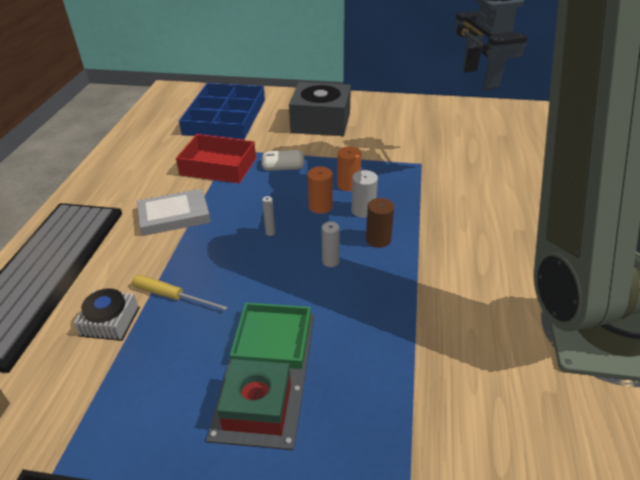

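Top view: grey pins are thin (405,177), middle (365,253) and thick, almost white (466,282). The orange or brown look-alikes are at (463,228), (516,258) and (410,304). The gauge bore is at (174,217) and the tray at (250,218). The middle-size pin B should be (365,253), which is side view (331,244). I'll check that in one crop and measure.

```bash
cat > h.py <<'E'
import cv2, numpy as np
def ray(f,uv):
    R=cv2.Rodrigues(np.array(f["rvec"],float))[0]; t=np.array(f["tvec"],float).ravel()
    d=R.T@np.linalg.inv(f["mtx"])@np.array([*uv,1.]); return -R.T@t,d
def onz(f,uv,z):
    c,d=ray(f,uv); return (c+d*(z-c[2])/d[2]).round(1)
def proj(f,p): return cv2.projectPoints(np.array([p],float),np.array(f["rvec"],float),np.array(f["tvec"],float),f["mtx"],None)[0].ravel().round(1)
def blobs(m,amin=40):
    c,_=cv2.findContours(m.astype(np.uint8),cv2.RETR_EXTERNAL,cv2.CHAIN_APPROX_NONE)
    return [x for x in c if cv2.contourArea(x)>amin]
E
python3 - <<'E'
from workcell import cams
from h import *
ft,fs=cams.grab_frame("top"),cams.grab_frame("side")
for n,f in(("top",ft),("side",fs)):
    h=cv2.cvtColor(f["pixels"],cv2.COLOR_RGB2HSV); H,S,V=cv2.split(h)
    roi=np.zeros(H.shape,bool)
    roi[(slice(150,330),slice(120,500)) if n=="top" else (slice(165,450),slice(205,400))]=1
    g=roi&(S<60)&(V>80)
    red=roi&((H<6)|(H>174))&(S>120)&(V>60)
    grn=roi&(H>50)&(H<90)&(S>80)
    for nm,m in(("grey",g),("red",red),("green",grn)):
        for c in blobs(m):
            x=cv2.minAreaRect(c); print(n,nm,np.round(x[0],1),np.round(x[1],1),round(x[2],1),cv2.boundingRect(c), [tuple(np.round(p,0).astype(int)) for p in cv2.boxPoints(x)])
a=cv2.resize(ft["pixels"][160:300,340:500],(460,400),interpolation=cv2.INTER_CUBIC)
b=cv2.resize(ft["pixels"][170:270,140:295],(340,220),interpolation=cv2.INTER_CUBIC)
c=cv2.resize(fs["pixels"][290:450,200:320],(240,320),interpolation=cv2.INTER_CUBIC)
im=np.zeros((600,800,3),np.uint8); im[:400,:460]=a; im[:220,460:]=b; im[240:560,500:740]=c
cv2.imwrite("pics/crop1.png",im[:,:,::-1])
for uv in((365,250),(466,282),(405,177)): print(uv,onz(ft,uv,90),proj(fs,onz(ft,uv,90)))
print(onz(ft,(174,216),60))
E
```

```text
top grey [463.4 281.7] [31.  42.2] 78.7 (443, 266, 42, 33) [(np.int64(440), np.int64(271)), (np.int64(481), np.int64(262)), (np.int64(487), np.int64(293)), (np.int64(446), np.int64(301))]
top grey [363.5 254. ] [18.8 24.6] 26.6 (353, 242, 22, 25) [(np.int64(350), np.int64(261)), (np.int64(361), np.int64(239)), (np.int64(377), np.int64(247)), (np.int64(366), np.int64(269))]
top grey [215.  221.6] [ 65.5 136.4] 88.0 (148, 187, 136, 70) [(np.int64(146), np.int64(191)), (np.int64(282), np.int64(186)), (np.int64(284), np.int64(252)), (np.int64(148), np.int64(257))]
top grey [402.6 179.8] [10.7 24.1] 26.6 (394, 169, 18, 23) [(np.int64(392), np.int64(188)), (np.int64(403), np.int64(167)), (np.int64(413), np.int64(171)), (np.int64(402), np.int64(193))]
top grey [280.6 160.2] [ 3.5 21.5] 17.4 (276, 150, 9, 21) [(np.int64(276), np.int64(170)), (np.int64(282), np.int64(149)), (np.int64(285), np.int64(150)), (np.int64(279), np.int64(171))]
top red [174. 218.] [20. 20.] 90.0 (164, 208, 21, 21) [(np.int64(164), np.int64(208)), (np.int64(184), np.int64(208)), (np.int64(184), np.int64(228)), (np.int
[... 2117 characters left out ...]
2.5] 59.9 (220, 379, 70, 56) [(np.int64(218), np.int64(420)), (np.int64(289), np.int64(379)), (np.int64(311), np.int64(416)), (np.int64(239), np.int64(458))]
side red [227.5 173.5] [17. 45.] 90.0 (205, 165, 46, 18) [(np.int64(205), np.int64(165)), (np.int64(250), np.int64(165)), (np.int64(250), np.int64(182)), (np.int64(205), np.int64(182))]
side green [265.2 361.6] [ 72.9 125. ] 12.1 (218, 303, 93, 119) [(np.int64(216), np.int64(415)), (np.int64(243), np.int64(293)), (np.int64(314), np.int64(308)), (np.int64(288), np.int64(430))]
(365, 250) [ 512.3 -109.3   90. ] [329.3 226. ]
(466, 282) [ 459.5 -283.    90. ] [365.7 177.7]
(405, 177) [ 645.2 -180.4   90. ] [269.8 198.7]
[573.9 237.6  60. ]
```

View pics/crop1.png

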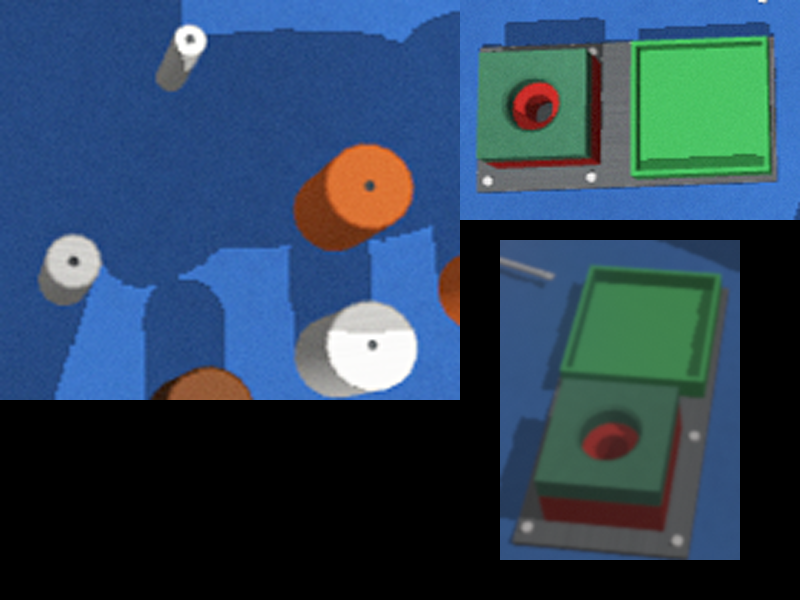

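The crop confirms three grey pins. The middle one, with its top dot at px (365.4,251.3), stands apart from the brown ones, and the gauge and tray are clear. Next I'll get positions from both views.

```bash
cat >> h.py <<'E'
def tri(ps):
    A=np.zeros((3,3));b=np.zeros(3);L=[]
    for f,uv in ps:
        c,d=ray(f,uv); d/=np.linalg.norm(d); P=np.eye(3)-np.outer(d,d); A+=P;b+=P@c;L.append((c,P))
    x=np.linalg.solve(A,b); return x.round(1),[round(float(np.linalg.norm(P@(x-c))),1) for c,P in L]
def delta(s,tgt):
    "world target TCP -> tool-frame shift in cm"
    from scipy.spatial.transform import Rotation as Ro
    return (Ro.from_euler('xyz',s["ee_rot"],degrees=True).as_matrix().T@(np.array(tgt)-s["ee_pos"])/10).round(2)
E
python3 - <<'E'
from workcell import cams,telemetry
from h import *
ft,fs=cams.grab_frame("top"),cams.grab_frame("side")
cv2.imwrite("/tmp/x.png",fs["pixels"])
g=fs["pixels"][215:272,318:343].astype(int).mean(2)
# dark dot in side pin top / top view
for n,f,(r0,r1,c0,c1) in(("t",ft,(246,257,360,371)),("s",fs,(223,232,325,337))):
    p=f["pixels"][r0:r1,c0:c1].astype(float).mean(2); w=np.clip(np.median(p)-25-p,0,None); yy,xx=np.mgrid[r0:r1,c0:c1]
    print(n,(w*xx).sum()/w.sum(),(w*yy).sum()/w.sum(),p.min(),np.median(p))
    uv=((w*xx).sum()/w.sum(),(w*yy).sum()/w.sum()); print(onz(f,uv,90))
    if n=="t": u0=uv
    else: print(tri([(ft,u0),(fs,uv)]))
# gauge: green top, tray rim
for n,f in(("t",ft),("s",fs)):
    h=cv2.cvtColor(f["pixels"],cv2.COLOR_RGB2HSV); H,S,V=cv2.split(h)
    m=(H>50)&(H<90)&(S>80); m[:150]=0; m[:, 400:]=0
    for c in blobs(m,200):
        q=cv2.approxPolyDP(c,4,True)[:,0]
        print(n,q.tolist()); 
        z=60 if q[:,0].max()<210 else 28
        if n=="t":
            w=np.array([onz(f,p,z) for p in q]); print(w.tolist(), w.mean(0))
s=telemetry.state(); print(delta(s,(509,-110,235)),s["ee_pos"])
E
```

```text
t 365.1857633468623 250.99281923197003 54.0 206.0
[ 510.5 -109.6   90. ]
s 330.327868852459 226.30601092896174 77.66666666666667 124.33333333333333
[ 510.2 -108.5   90. ]
(array([ 510.5, -109.7,   89.1]), [0.1, 0.1])
t [[197, 192], [149, 194], [148, 241], [198, 240]]
[[619.7, 198.3, 60.0], [614.6, 286.6, 60.0], [526.9, 281.5, 60.0], [530.2, 190.9, 60.0]] [572.85  239.325  60.   ]
t [[279, 186], [218, 189], [220, 251], [281, 249]]
[[642.3, 50.7, 28.0], [634.6, 167.1, 28.0], [515.2, 156.8, 28.0], [520.8, 43.0, 28.0]] [578.225 104.4    28.   ]
s [[245, 303], [218, 410], [220, 416], [276, 421], [288, 368], [302, 364], [310, 308]]
[ 42.3  -27.11   0.08] [ 229.0644157  -527.25299899  235.67515701]
```

Pin B is at (510.3,-109.5), with both views agreeing to 0.1 mm. The gauge is about (573,239) and the tray about (578,104). Moving above pin B.

```bash
python3 -m inch '[{"x":3,"y":-1.9},{"x":3,"y":-1.9},{"x":3,"y":-1.9},{"x":3,"y":-1.9},{"x":3,"y":-1.9},{"x":3,"y":-1.9},{"x":3,"y":-1.9},{"x":3,"y":-1.9},{"x":3,"y":-1.9},{"x":3,"y":-1.9},{"x":3,"y":-1.9},{"x":3,"y":-1.9}]' 25
python3 -m inch '[{"x":3,"y":-2.1},{"x":3,"y":-2.1},{},{}]'
python3 - <<'E'
from workcell import cams,telemetry
from h import *
s=telemetry.state();print(s,delta(s,(510.3,-109.6,70)))
f=cams.grab_frame("wrist");cv2.imwrite("pics/w1.png",f["pixels"][:,:,::-1]); print(proj(f,(510.3,-109.6,90)))
E
```

```text
{'time_s': 0.3, 'qpos': array([-6.76638965e+01,  1.83266436e+01,  8.96615243e+01,  2.04651976e-04,
        7.20428897e+01, -1.14923703e+00]), 'qvel': array([ 0.02946437, -0.11568686, -0.1606197 ,  0.03341542,  0.01158656,
       -0.04468493]), 'effort': array([-3.47636815e-04, -4.11942244e+01, -2.31822467e+01,  7.26311048e-02,
        4.17764043e-02, -9.48094885e-05]), 'ee_pos': array([ 229.0644157 , -527.25299899,  235.67515701]), 'ee_rot': array([-1.79968953e+02, -8.17518734e-04,  2.34852771e+01]), 'force': array([-0.37024608,  0.04274776,  0.50032365]), 'torque': array([ 0.01750092, -0.05197425,  0.00055597]), 'gripper_width': 91.25028980028326} [ 42.44 -27.09  16.58]
[-300.3 -704. ]invalid input
invalid input
```

View pics/w1.png

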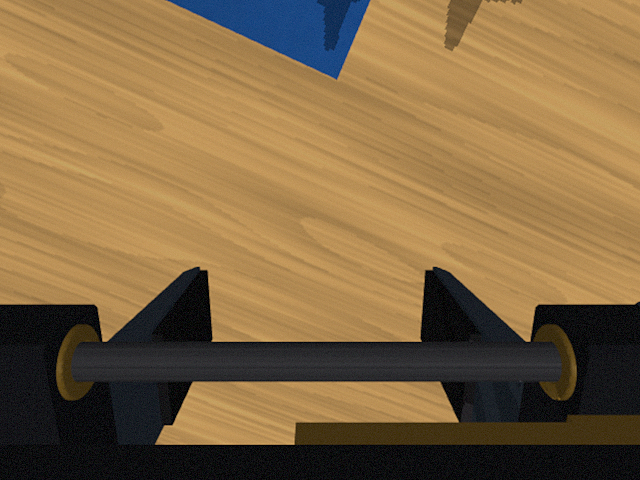

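The wrist view shows only the bench and the open fingers at about (200,300) and (435,300). The move was refused and the arm hasn't moved, so the rows probably need every field.

```bash
python3 -m inch '[{"x":3,"y":-1.9,"z":0,"yaw":0,"gripper":1},{"x":3,"y":-1.9,"z":0,"yaw":0,"gripper":1}]' 25
```

```text
time_s: 0.52
ee_pos: [268.7, -468.9, 235.6]
ee_rot: [-180.0, -0.0, 23.3]
force: [0.8, 0.9, 0.1]
gripper_width: 91.2
```

```bash
python3 -m inch '[{"x":3,"y":-1.9,"z":0,"yaw":0,"gripper":1},{"x":3,"y":-1.9,"z":0,"yaw":0,"gripper":1},{"x":3,"y":-1.9,"z":0,"yaw":0,"gripper":1},{"x":3,"y":-1.9,"z":0,"yaw":0,"gripper":1},{"x":3,"y":-1.9,"z":0,"yaw":0,"gripper":1},{"x":3,"y":-1.9,"z":0,"yaw":0,"gripper":1},{"x":3,"y":-1.9,"z":0,"yaw":0,"gripper":1},{"x":3,"y":-1.9,"z":0,"yaw":0,"gripper":1},{"x":3,"y":-1.9,"z":0,"yaw":0,"gripper":1},{"x":3,"y":-1.9,"z":0,"yaw":0,"gripper":1},{"x":0,"y":0,"z":0,"yaw":0,"gripper":1},{"x":0,"y":0,"z":0,"yaw":0,"gripper":1}]' 25
python3 - <<'E'
from workcell import cams,telemetry
from h import *
s=telemetry.state();print(s["qpos"].round(1),delta(s,(510.3,-109.6,70)))
f=cams.grab_frame("wrist");cv2.imwrite("pics/w2.png",f["pixels"][:,:,::-1]); print(proj(f,(510.3,-109.6,90)))
E
```

```text
time_s: 1.52
ee_pos: [469.1, -173.6, 235.9]
ee_rot: [180.0, 0.0, 23.7]
force: [-0.7, -0.0, -0.3]
gripper_width: 90.9
[-21.6  11.6  99.1  -0.   69.4  44.7] [ 6.35 -4.21 16.58]
[252.9 138.7]
```

```bash
python3 -m inch '[{"x":3.15,"y":-2.1,"z":0,"yaw":0,"gripper":1},{"x":3.15,"y":-2.1,"z":0,"yaw":0,"gripper":1},{"x":0,"y":0,"z":0,"yaw":0,"gripper":1},{"x":0,"y":0,"z":0,"yaw":0,"gripper":1}]' 25
python3 - <<'E'
from workcell import cams,telemetry
from h import *
f=cams.grab_frame("wrist");cv2.imwrite("pics/w3.png",f["pixels"][:,:,::-1]); print(proj(f,(510.3,-109.6,90)))
s=telemetry.state();print(s["qpos"].round(1),s["ee_pos"],delta(s,(510.3,-109.6,71)))
E
```

```text
time_s: 1.9
ee_pos: [509.5, -111.5, 235.8]
ee_rot: [180.0, 0.0, 23.5]
force: [-1.1, -0.6, 0.3]
gripper_width: 91.2
[313.6 228.3]
[-13.7  13.5  96.5  -0.1  70.   52.9] [ 508.90861295 -112.24162827  235.78724229] [ 0.25 -0.19 16.48]
```

View pics/w3.png

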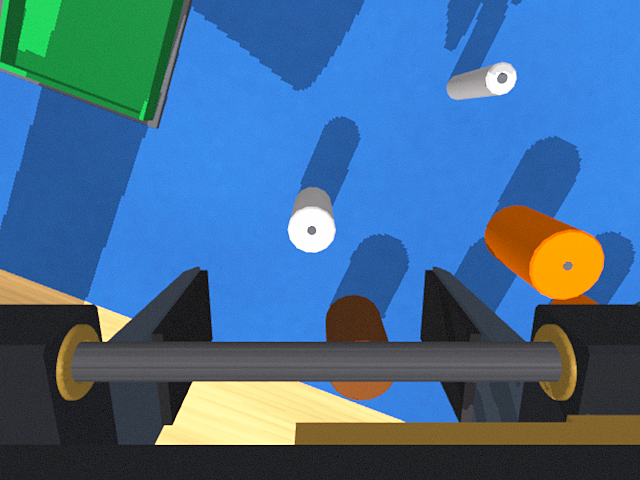

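The wrist view puts the pin B dot at (311.7,230.5) against (313.6,228.3) predicted, so about 1 mm off. The brown look-alike at (360,370) is clear of the fingers. Descending and gripping.

```bash
python3 -m inch '[{"x":0.2,"y":-0.2,"z":3,"yaw":0,"gripper":1},{"x":0,"y":0,"z":3,"yaw":0,"gripper":1},{"x":0,"y":0,"z":3,"yaw":0,"gripper":1},{"x":0,"y":0,"z":3,"yaw":0,"gripper":1},{"x":0,"y":0,"z":3,"yaw":0,"gripper":1},{"x":0,"y":0,"z":1.8,"yaw":0,"gripper":1},{"x":0,"y":0,"z":0,"yaw":0,"gripper":1},{"x":0,"y":0,"z":0,"yaw":0,"gripper":1}]' 25
python3 -m inch '[{"x":0,"y":0,"z":0,"yaw":0,"gripper":-0.4},{"x":0,"y":0,"z":0,"yaw":0,"gripper":-0.4},{"x":0,"y":0,"z":0,"yaw":0,"gripper":-0.4},{"x":0,"y":0,"z":0,"yaw":0,"gripper":-0.4},{"x":0,"y":0,"z":0,"yaw":0,"gripper":-0.4},{"x":0,"y":0,"z":0,"yaw":0,"gripper":-0.4},{"x":0,"y":0,"z":0,"yaw":0,"gripper":-0.4},{"x":0,"y":0,"z":0,"yaw":0,"gripper":-0.4},{"x":0,"y":0,"z":0,"yaw":0,"gripper":-0.4},{"x":0,"y":0,"z":0,"yaw":0,"gripper":-0.4},{"x":0,"y":0,"z":0,"yaw":0,"gripper":-0.4},{"x":0,"y":0,"z":0,"yaw":0,"gripper":-0.4}]' 25
```

```text
time_s: 2.62
ee_pos: [509.5, -110.0, 67.7]
ee_rot: [-180.0, 0.1, 23.4]
force: [1.0, -0.2, 0.4]
gripper_width: 91.1
time_s: 3.62
ee_pos: [510.5, -108.5, 67.9]
ee_rot: [-180.0, 0.0, 23.5]
force: [-0.4, 0.2, 0.2]
gripper_width: 33.5
```

```bash
python3 -m inch '[{"x":0,"y":0,"z":-1.5,"yaw":0,"gripper":-0.6},{"x":0,"y":0,"z":-2.5,"yaw":0,"gripper":-0.6},{"x":0,"y":0,"z":-2.5,"yaw":0,"gripper":-0.6},{"x":0,"y":0,"z":-2.5,"yaw":0,"gripper":-0.6},{"x":0,"y":0,"z":-2.5,"yaw":0,"gripper":-0.6},{"x":0,"y":0,"z":-1.5,"yaw":0,"gripper":-0.6},{"x":0,"y":0,"z":0,"yaw":0,"gripper":-0.6},{"x":0,"y":0,"z":0,"yaw":0,"gripper":-0.6}]' 25
python3 - <<'E'
from workcell import telemetry
from h import *
s=telemetry.state();print(delta(s,(573,239,198)))
E
```

```text
time_s: 4.28
ee_pos: [510.5, -108.6, 197.9]
ee_rot: [180.0, -0.0, 23.5]
force: [0.2, -0.6, -1.8]
gripper_width: 33.7
[ 1.959e+01 -2.939e+01 -2.000e-02]
```

```bash
python3 -m inch '[{"x":0.8,"y":-1.2,"z":0,"yaw":0,"gripper":-0.6},{"x":1.6,"y":-2.4,"z":0,"yaw":0,"gripper":-0.6},{"x":1.8,"y":-2.7,"z":0,"yaw":0,"gripper":-0.6},{"x":1.8,"y":-2.7,"z":0,"yaw":0,"gripper":-0.6},{"x":1.8,"y":-2.7,"z":0,"yaw":0,"gripper":-0.6},{"x":1.8,"y":-2.7,"z":0,"yaw":0,"gripper":-0.6},{"x":1.8,"y":-2.7,"z":0,"yaw":0,"gripper":-0.6},{"x":1.8,"y":-2.7,"z":0,"yaw":0,"gripper":-0.6},{"x":1.8,"y":-2.7,"z":0,"yaw":0,"gripper":-0.6},{"x":1.8,"y":-2.7,"z":0,"yaw":0,"gripper":-0.6},{"x":1.8,"y":-2.7,"z":0,"yaw":0,"gripper":-0.6},{"x":1.0,"y":-1.5,"z":0,"yaw":0,"gripper":-0.6}]' 25
python3 -m inch '[{"x":0,"y":0,"z":0,"yaw":0,"gripper":-0.6},{"x":0,"y":0,"z":0,"yaw":0,"gripper":-0.6},{"x":0,"y":0,"z":0,"yaw":0,"gripper":-0.6}]'
python3 - <<'E'
from workcell import telemetry,cams
from h import *
s=telemetry.state();print(delta(s,(573,239,198)))
for n in("top","side","wrist"):
    f=cams.grab_frame(n); cv2.imwrite(f"pics/{n}4.png",f["pixels"][:,:,::-1]);print(n,proj(f,(573,239,60)),proj(f,(*s["ee_pos"][:2],130)))
a=cv2.imread("pics/side4.png")[250:450,180:340]; b=cv2.imread("pics/wrist4.png")
cv2.imwrite("pics/c4.png",np.hstack([cv2.resize(a,(384,480),interpolation=cv2.INTER_CUBIC),b[:,120:536]]))
E
```

```text
time_s: 5.28
ee_pos: [572.4, 242.2, 195.0]
ee_rot: [-179.9, 0.2, 23.6]
force: [-0.5, 0.1, -1.6]
gripper_width: 33.4
time_s: 5.53
ee_pos: [572.3, 238.2, 196.1]
ee_rot: [180.0, 0.2, 23.5]
force: [1.2, 1.2, -1.9]
gripper_width: 33.7
[ 0.1  -0.04 -0.19]
top [173.2 216.5] [161.3 208.2]
side [254.4 383.9] [250.2 354. ]
wrist [314.2 232.4] [314.4 268.2]
```

View pics/c4.png

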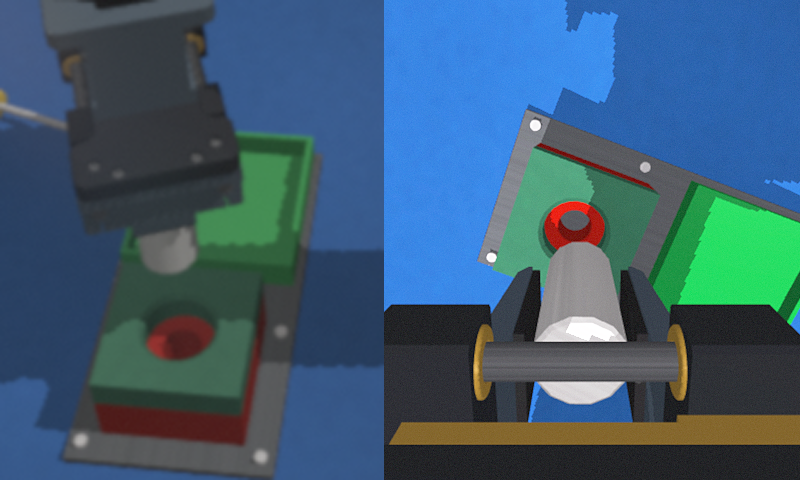

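The pin is held upright. The bore in the wrist view sits around (308,230), left of the predicted (314,232). My top-face mask probably included the green side wall, so I'll refine with a zoom.

Run:
```python
import cv2,numpy as np
w=cv2.imread("pics/wrist4.png")[130:290,210:400]; t=cv2.imread("pics/top0.png")[185:260,140:210]
cv2.imwrite("pics/c5.png",np.hstack([cv2.resize(w,None,fx=2.5,fy=2.5,interpolation=cv2.INTER_CUBIC),cv2.resize(t,(320,343),interpolation=cv2.INTER_CUBIC)[:400] if 0 else cv2.copyMakeBorder(cv2.resize(t,(320,343),interpolation=cv2.INTER_CUBIC),0,57,0,0,cv2.BORDER_CONSTANT)]))
```

```text
(no output)
```

View pics/c5.png

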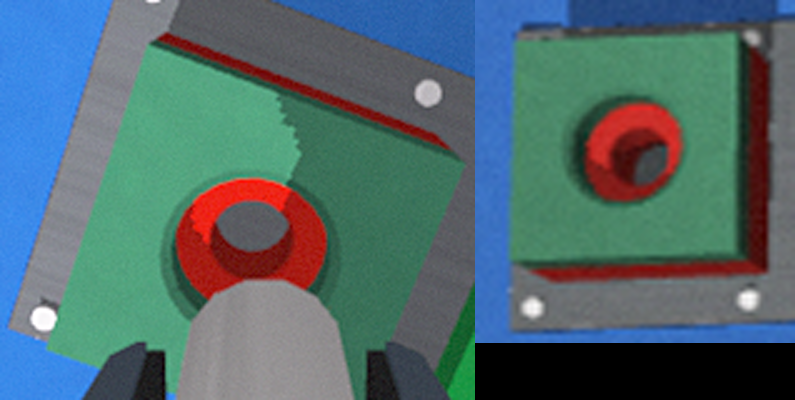

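The wrist zoom puts the mouth (chamfer circle and face corners) at px (311.3,233.3). The top zoom puts it at px (173.2,217.5). Casting rays onto z=60.

Run:
```python
from workcell import telemetry,cams
from h import *
t,w=cams.grab_frame("top"),cams.grab_frame("wrist")
for p in((310.6,234),(312.4,232.4)): print("w",onz(w,p,60))
for p in((173.1,217.2),(173.4,218.0)): print("t",onz(t,p,60))
s=telemetry.state();print(s["ee_pos"],s["force"],delta(s,(572,240.5,198)))
# pin centre/tilt in wrist: known top/bottom silhouettes
```

```text
w [571.3 241.   60. ]
w [572.8 240.3  60. ]
t [571.6 239.   60. ]
t [570.1 238.4  60. ]
[573.15427963 238.12959871 197.97195185] [-0.22630174 -0.27509073 -2.19784558] [-0.01 -0.26 -0.  ]
```

```bash
python3 -m inch '[{"x":-0.05,"y":-0.23,"z":0,"yaw":0,"gripper":-0.6},{"x":0,"y":0,"z":2,"yaw":0,"gripper":-0.6},{"x":0,"y":0,"z":2,"yaw":0,"gripper":-0.6},{"x":0,"y":0,"z":1.8,"yaw":0,"gripper":-0.6},{"x":0,"y":0,"z":0,"yaw":0,"gripper":-0.6},{"x":0,"y":0,"z":0.6,"yaw":0,"gripper":-0.6},{"x":0,"y":0,"z":0.6,"yaw":0,"gripper":-0.6},{"x":0,"y":0,"z":0.6,"yaw":0,"gripper":-0.6},{"x":0,"y":0,"z":0,"yaw":0,"gripper":-0.6},{"x":0,"y":0,"z":0,"yaw":0,"gripper":-0.6}]' 25
```

```text
time_s: 6.62
ee_pos: [571.9, 241.1, 122.1]
ee_rot: [180.0, -0.0, 23.5]
force: [0.5, -0.1, -1.9]
gripper_width: 33.8
```

```bash
python3 -m inch '[{"x":0,"y":0,"z":0.4,"yaw":0,"gripper":-0.6},{"x":0,"y":0,"z":0.4,"yaw":0,"gripper":-0.6},{"x":0,"y":0,"z":0.3,"yaw":0,"gripper":-0.6},{"x":0,"y":0,"z":0,"yaw":0,"gripper":-0.6},{"x":0,"y":0,"z":0,"yaw":0,"gripper":-0.6}]' 25
python3 -m inch '[{"x":0,"y":0,"z":0.1,"yaw":0,"gripper":-0.6},{"x":0,"y":0,"z":0.1,"yaw":0,"gripper":-0.6},{"x":0,"y":0,"z":0,"yaw":0,"gripper":-0.6},{"x":0,"y":0,"z":0,"yaw":0,"gripper":-0.6}]'
```

```text
time_s: 7.03
ee_pos: [571.6, 241.0, 110.6]
ee_rot: [180.0, 0.0, 23.5]
force: [-0.6, -0.7, -2.1]
gripper_width: 33.5
time_s: 7.37
ee_pos: [571.8, 241.0, 108.9]
ee_rot: [180.0, 0.0, 23.5]
force: [-0.1, -0.2, -1.7]
gripper_width: 33.6
```

```bash
python3 -m inch '[{"x":0,"y":0,"z":0.1,"yaw":0,"gripper":-0.6},{"x":0,"y":0,"z":0,"yaw":0,"gripper":-0.6},{"x":0,"y":0,"z":0,"yaw":0,"gripper":-0.6}]'
python3 -m inch '[{"x":0,"y":0,"z":0.1,"yaw":0,"gripper":-0.6},{"x":0,"y":0,"z":0,"yaw":0,"gripper":-0.6},{"x":0,"y":0,"z":0,"yaw":0,"gripper":-0.6}]'
```

```text
time_s: 7.62
ee_pos: [571.8, 241.1, 107.9]
ee_rot: [180.0, -0.0, 23.5]
force: [0.3, 0.2, -2.4]
gripper_width: 33.8
time_s: 7.87
ee_pos: [572.0, 241.1, 107.8]
ee_rot: [180.0, -0.0, 23.5]
force: [-1.1, 0.4, 4.9]
gripper_width: 33.4
```

Contact came at TCP 107.8, so the pin bottom is at z≈40, the red step, with about 7 N of upward force. I'll open briefly so the pin rests on the step by itself, look, then regrip.

```bash
python3 -m inch '[{"x":0,"y":0,"z":0,"yaw":0,"gripper":0},{"x":0,"y":0,"z":0,"yaw":0,"gripper":0},{"x":0,"y":0,"z":0,"yaw":0,"gripper":0},{"x":0,"y":0,"z":0,"yaw":0,"gripper":0},{"x":0,"y":0,"z":0,"yaw":0,"gripper":0},{"x":0,"y":0,"z":0,"yaw":0,"gripper":0}]'
python3 - <<'E'
from workcell import cams
from h import *
s=cams.grab_frame("side")["pixels"][250:450,180:340];w=cams.grab_frame("wrist")["pixels"]
cv2.imwrite("pics/c6.png",np.hstack([cv2.resize(s,(384,480),interpolation=cv2.INTER_CUBIC),w[:,120:536]])[:,:,::-1])
E
```

```text
time_s: 8.37
ee_pos: [571.8, 241.0, 106.7]
ee_rot: [180.0, 0.0, 23.5]
force: [0.3, -0.4, 0.9]
gripper_width: 45.8
```

View pics/c6.png

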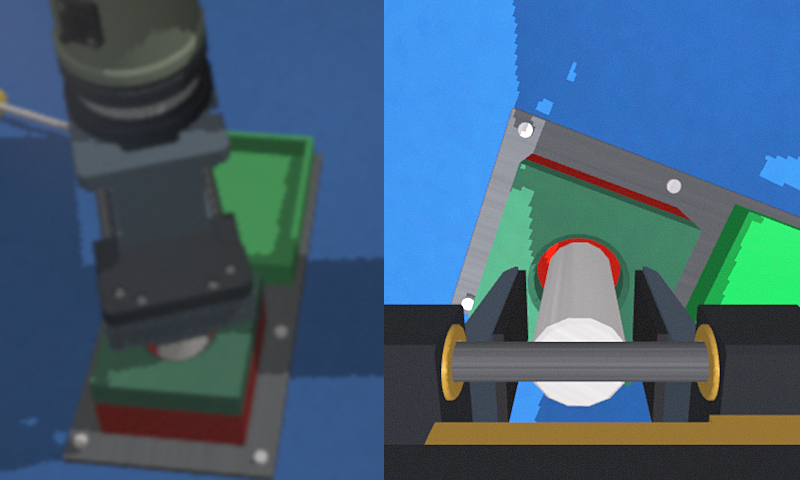

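The pin stands free and upright in the bore, with red step showing around its base. Regrip, lift, and carry to the tray (about (578.5,105.5)).

```bash
python3 -m inch '[{"x":0,"y":0,"z":0,"yaw":0,"gripper":-0.6},{"x":0,"y":0,"z":0,"yaw":0,"gripper":-0.6},{"x":0,"y":0,"z":0,"yaw":0,"gripper":-0.6},{"x":0,"y":0,"z":0,"yaw":0,"gripper":-0.6},{"x":0,"y":0,"z":0,"yaw":0,"gripper":-0.6},{"x":0,"y":0,"z":0,"yaw":0,"gripper":-0.6}]' 25
python3 -m inch '[{"x":0,"y":0,"z":-0.7,"yaw":0,"gripper":-0.6},{"x":0,"y":0,"z":-1,"yaw":0,"gripper":-0.6},{"x":0,"y":0,"z":-1.6,"yaw":0,"gripper":-0.6},{"x":0,"y":0,"z":-2,"yaw":0,"gripper":-0.6},{"x":0,"y":0,"z":-2,"yaw":0,"gripper":-0.6},{"x":0,"y":0,"z":-0.7,"yaw":0,"gripper":-0.6},{"x":0,"y":0,"z":0,"yaw":0,"gripper":-0.6},{"x":0,"y":0,"z":0,"yaw":0,"gripper":-0.6}]'
```

```text
time_s: 8.97
ee_pos: [571.8, 241.1, 106.9]
ee_rot: [180.0, 0.0, 23.5]
force: [1.2, 0.4, -1.1]
gripper_width: 33.4
time_s: 9.63
ee_pos: [571.6, 241.0, 187.0]
ee_rot: [180.0, -0.0, 23.5]
force: [-1.0, 0.3, -2.2]
gripper_width: 33.5
```

```bash
python3 -m inch '[{"x":-0.4,"y":1.07,"z":0,"yaw":0,"gripper":-0.6},{"x":-0.8,"y":2.1,"z":0,"yaw":0,"gripper":-0.6},{"x":-0.8,"y":2.1,"z":0,"yaw":0,"gripper":-0.6},{"x":-0.8,"y":2.1,"z":0,"yaw":0,"gripper":-0.6},{"x":-0.8,"y":2.1,"z":0,"yaw":0,"gripper":-0.6},{"x":-0.8,"y":2.1,"z":0,"yaw":0,"gripper":-0.6},{"x":-0.4,"y":1.1,"z":0,"yaw":0,"gripper":-0.6},{"x":0,"y":0,"z":0,"yaw":0,"gripper":-0.6},{"x":0,"y":0,"z":0,"yaw":0,"gripper":-0.6},{"x":0,"y":0,"z":0,"yaw":0,"gripper":-0.6}]'
python3 -m inch '[{"x":0,"y":0,"z":1,"yaw":0,"gripper":-0.6},{"x":0,"y":0,"z":2,"yaw":0,"gripper":-0.6},{"x":0,"y":0,"z":2,"yaw":0,"gripper":-0.6},{"x":0,"y":0,"z":2,"yaw":0,"gripper":-0.6},{"x":0,"y":0,"z":1.5,"yaw":0,"gripper":-0.6},{"x":0,"y":0,"z":1.0,"yaw":0,"gripper":-0.6},{"x":0,"y":0,"z":0.9,"yaw":0,"gripper":-0.6},{"x":0,"y":0,"z":0.3,"yaw":0,"gripper":-0.6},{"x":0,"y":0,"z":0,"yaw":0,"gripper":-0.6},{"x":0,"y":0,"z":0,"yaw":0,"gripper":-0.6}]'
```

```text
time_s: 10.47
ee_pos: [578.1, 106.4, 186.5]
ee_rot: [-180.0, 0.0, 23.5]
force: [-0.4, 0.6, -1.7]
gripper_width: 33.7
time_s: 11.3
ee_pos: [578.8, 106.0, 80.5]
ee_rot: [180.0, -0.1, 23.5]
force: [0.7, 0.6, -1.2]
gripper_width: 33.7
```

```bash
python3 -m inch '[{"x":0,"y":0,"z":0.15,"yaw":0,"gripper":-0.6},{"x":0,"y":0,"z":0.15,"yaw":0,"gripper":-0.6},{"x":0,"y":0,"z":0,"yaw":0,"gripper":-0.6},{"x":0,"y":0,"z":0,"yaw":0,"gripper":-0.6}]'
python3 -m inch '[{"x":0,"y":0,"z":0.1,"yaw":0,"gripper":-0.6},{"x":0,"y":0,"z":0,"yaw":0,"gripper":-0.6},{"x":0,"y":0,"z":0,"yaw":0,"gripper":-0.6}]'
```

```text
time_s: 11.63
ee_pos: [578.4, 105.7, 77.2]
ee_rot: [180.0, -0.0, 23.5]
force: [0.9, 0.4, -1.5]
gripper_width: 34.0
time_s: 11.88
ee_pos: [578.6, 105.8, 76.9]
ee_rot: [180.0, -0.1, 23.5]
force: [-0.6, -0.5, 4.8]
gripper_width: 33.5
```

Contact with the tray floor came at TCP 76.9, as expected. Release and retreat straight up.

```bash
python3 -m inch '[{"x":0,"y":0,"z":0,"yaw":0,"gripper":0.4},{"x":0,"y":0,"z":0,"yaw":0,"gripper":0.4},{"x":0,"y":0,"z":0,"yaw":0,"gripper":0.4},{"x":0,"y":0,"z":0,"yaw":0,"gripper":0.4},{"x":0,"y":0,"z":0,"yaw":0,"gripper":0.4},{"x":0,"y":0,"z":0,"yaw":0,"gripper":0.4},{"x":0,"y":0,"z":0,"yaw":0,"gripper":0.4}]'
python3 -m inch '[{"x":0,"y":0,"z":-1,"yaw":0,"gripper":0.4},{"x":0,"y":0,"z":-2,"yaw":0,"gripper":0.4},{"x":0,"y":0,"z":-3,"yaw":0,"gripper":0.4},{"x":0,"y":0,"z":-3,"yaw":0,"gripper":0.4},{"x":0,"y":0,"z":-3,"yaw":0,"gripper":0.4},{"x":0,"y":0,"z":-3,"yaw":0,"gripper":0.4},{"x":-3,"y":0,"z":0,"yaw":0,"gripper":0.4},{"x":-3,"y":0,"z":0,"yaw":0,"gripper":0.4},{"x":-3,"y":0,"z":0,"yaw":0,"gripper":0.4},{"x":-3,"y":0,"z":0,"yaw":0,"gripper":0.4},{"x":0,"y":0,"z":0,"yaw":0,"gripper":0.4},{"x":0,"y":0,"z":0,"yaw":0,"gripper":0.4}]'
python3 - <<'E'
from workcell import cams
from h import *
t=cams.grab_frame("top")["pixels"][130:340,120:540];s=cams.grab_frame("side")["pixels"][130:450,180:420]
cv2.imwrite("pics/c7.png",np.hstack([cv2.copyMakeBorder(t,0,110,0,0,cv2.BORDER_CONSTANT),s])[:,:,::-1] if t.shape[0]+110==s.shape[0] else t)
E
```

```text
time_s: 12.47
ee_pos: [578.3, 105.7, 75.8]
ee_rot: [180.0, 0.0, 23.5]
force: [0.8, 0.3, 0.1]
gripper_width: 63.5
time_s: 13.47
ee_pos: [467.4, 57.6, 227.1]
ee_rot: [180.0, -0.1, 23.4]
force: [0.6, 0.4, -0.1]
gripper_width: 63.9
```

View pics/c7.png

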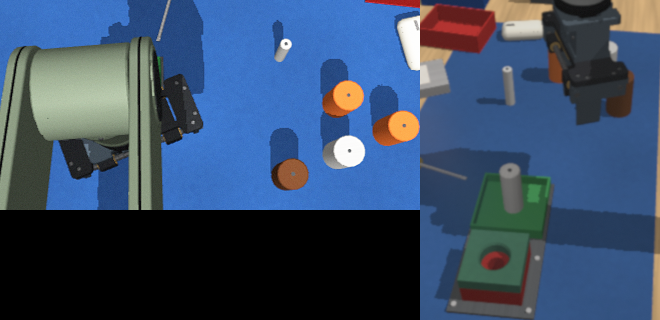

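The side crop shows the pin upright in the green tray, crop (511,188), with the gauge empty. The top crop shows pin C (285,45), pin A (347,151) and the orange and brown look-alikes all where they were. The gripper is clear, so I'm handing in.

```bash
python3 -c "
from workcell import env
print(env.job_done())"
```

```text
the job is handed in; nothing more can be done
None
```

The job is done and handed in at about 13.5 s. The middle pin (B, 34 mm) was lowered into the gauge, proved on the red step, and now stands upright in the green tray.

- **Gauge:** it touched down with its bottom at z≈40 mm, the height of the red step, with about 7 N of push. I opened the gripper briefly and it stood free in the bore. I then gripped it again and lifted it out.
- **Tray:** it met the floor at the expected height, at about (578, 106). I released it and the arm backed clear.
- **Last checks:** the side view shows the pin upright in the tray and the gauge empty. The top view shows the other two pins and the orange and brown look-alikes where they were. The wrist force read near zero.

**What disagreed or failed:**
- My first estimate of the bore centre was about 2 mm off, because the colour mask included the block's side wall. I corrected it from the wrist view before lowering; the final top and wrist estimates still differed by 1–2 mm, inside the 5 mm of clearance.
- My first move was refused as "invalid input" because its rows left out some fields. Nothing moved.

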